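Seat a tapered plug home in the taper gauge

ROBOT

A 6-joint arm with a two-finger parallel gripper is mounted at the origin on the work surface. World frame = base frame: x ahead of the robot, y to its left, z up, the work surface at z = 0. Lengths are in m, angles in rad, forces in N, time in s.
With the tool pointing down it reaches from about 0.375 to 0.975 m from the base axis. Payload 3.8 kg.
Tool frame: the origin (TCP) lies between the finger pads; the fingertips stand 17 mm ahead of it and the grasp point (between the pads) lies 2 mm behind it (manip.finger_overhang is the distance from the TCP to the fingertips, in m); z points along the fingers, y is the line along which they close (so a half turn about z gives the same grasp; the last joint's range is limited). The gripper opens to 85 mm and grips with 20 to 120 N. Pads are 22 mm wide; open, the fingers measure 114 mm over their backs; the gripper's body (76 mm by 85 mm) begins 54 mm behind the grasp point. The pads swing forward as they close: fully open they stand 13 mm farther back than shut.
Start: joints at [-1.142, 0.264, 1.604, -0, 1.274, -0.037], TCP at [0.303, -0.603, 0.248] pointing down, gripper open.
Joint ranges: [-2.63, 2.63], [-0.94, 2.18], [0.31, 2.57], [-1.31, 4.45], [0, 2.66], [-2.55, 2.55]. Speed limits (rad/s): [2.57, 2.57, 3.14, 3.14, 3.14, 3.14].

INTERFACE

Orientations are given as a unit quaternion [w, x, y, z].
In Python, from workcell import sensors, snapshot, manip gives the robot as it stands.
- The arm moves only by the tool servo_tool, never from a script. Its argument "rows" is text: rows parted by semicolons, each of 5 numbers parted by spaces: the shift along the tool's x, y, z each as a share of 50 mm, from -1 to 1, then the turn about the tool's z as a share of 0.08 rad, from -1 to 1, then the opening, from -1 (shut) to 1 (fully open), so that 0 is half open. In form: tx ty tz twist grip; .... A call has 1 to 12 rows; each row shifts and turns the commanded pose from where the row before left it, along the tool's axes as they then stand; what a row does not reach is not made up. A row lasts 1/8 s, in which the tool goes at most 62.5 mm and 10.7 degrees, less where a joint would pass 70% of its speed; a pose out of reach is approached as far as the arm can. A call with a number of a shift or a turn outside -1 to 1 is refused whole. A call with a gripper value outside its range is refused whole. The fingers move at their own pace and stop on an object; "grip_force" is the grip in N (left out, the last holds). Time passes only in rows, so rows that do not move let the fingers close. It gives the time, the measured TCP pose, the force, the opening and the grip force at its end, in the units of the state.
- sensors.get_obs(): the state, without advancing time (a new reading comes with each control period).
- snapshot(name): name is "side" or "top"; returns a dict with "pixels" (480x640x3 uint8, red, green, blue), "K" (3x3 intrinsics, pixels), "R" (3x3) and "t" (3): a world point X has camera coordinates R X + t. Camera axes: x right, y down, z forward; pixel columns grow to the right and rows downward; lengths in m; the calibration is good to about 2 mm. A picture is of the moment at which its call begins. There is no depth.
- manip.finish_job(): hands the job in; it is judged then, once.
The state is a dict: "time": time; "q": joint angles; "dq": joint speeds; "joint_efforts": joint torques, N m; "tool_pos": TCP position; "orientation": TCP orientation; "wrist_force": force on the tool from outside, world axes, zero at the start; "wrist_torque": the same for the moment, N m; "finger_gap": finger opening in m; "grip_force": force on a finger pad.
Only numpy, scipy, OpenCV 4.12 (cv2) and the standard library are available. Lean on these libraries where they do the work, as an engineer would, in place of code of your own. Each camera call takes 0.05 s, during which the arm holds its last target. There are 200 camera calls.

TASK

Pick up the one cone-shaped grey plug by its ribbed stem and nest it, small end down, in the tapered steel cup of the gauge. Press it straight down past the drag of the brass follower pin until it stops solidly, centred and upright all the way home, and lean on it for a moment with about 2 kg (20 N), never more than 3 kg. Then let go and leave it seated, without disturbing the other things on the bench.

Things in the scene. Friction and masses are not known exactly. Their poses are not given: they have to be found in the camera images.
- plug: The task's plug: dark grey plastic, about 100 g, the only one with a cone. Starts standing on its small end on the table. Origin: centre of the small end's face; z runs along its axis towards the stem. Cone from 22 mm across at z = 0 to 50 mm at z = 24 mm (half angle 30 degrees); round flange 58 mm across from z = 24 to 30 mm. It is round: its yaw does not matter.
- plug_stem (a point): Middle of the plug's ribbed cylindrical stem, where it is gripped: 46 mm above the plug's origin. The stem is 30 mm across and reaches from z = 30 mm (flange's top) to z = 62 mm.
- plug_head (a point): Centre of the flat top of the plug's stem, 62 mm above its origin; it can be pushed on from above.
- gauge: The seating gauge, fixed to the table: dark square steel plate 120 x 120 x 16 mm, aluminium boss 72 mm across, and on it a steel cup 60 mm across whose conical mouth, open to the top, matches the plug's cone (48 mm across at the rim, half angle 30 degrees). Origin: centre of the plate's underside, at table height; the cup's axis is vertical through it.
- gauge_mouth (a point): Point on the cup's axis 70 mm above the gauge's origin. The setter has screwed the cup so that its rim is 0 to 20 mm above this point; that height is NOT measured and the cup does not yield. Home, the plug's cone bears all round: its origin is 22 mm below the rim, the flange's underside 2 mm above the rim. Off centre the cone jams on one side, nearly 2 mm higher per 1 mm.
- follower (a joint): Brass follower pin (16 mm across) in the middle of the cup: its depth in the cup in m. 0 is up, its top 8 mm below the rim; it starts at 0 to 0.006, grows when pushed, ends at 0.018. It slides only against a steady drag of about 6 N and stays where pushed (no spring); the plug's weight does not move it. It reads about 0.014 with the plug home; beyond that the cup stops the plug.
- plug_a: Bystander: straight grey ribbed plug, 34 mm across, 55 mm tall, standing; origin at the centre of its underside.
- plug_b: Bystander: a second straight grey ribbed plug, 34 mm across, 55 mm tall, standing; origin at the centre of its underside.
- plug_c: Bystander: straight grey ribbed plug 38 mm across with a flat head 52 mm across, 51 mm tall, standing; origin at the centre of its underside.
- cap: Bystander: flat grey cap 60 mm across and 12 mm thick with a low boss, 22 mm in all; origin at the centre of its underside.
- snips: Bystander: hand snips lying flat, about 140 mm long; origin at the pivot, on the table; handles to its -x.
- caliper: Bystander: steel caliper lying flat, 200 mm long along its x; origin at the beam's middle, on the table.
- cleaner: Bystander: clear plastic bottle with white cap, 56 mm across, 150 mm tall, standing; origin at the centre of its underside.
Mind the look-alikes: they are no part of the job. Leave any blue look-alike of the plug alone. What is shaped like the gauge but pink is not meant.

How it is judged:
By the outcome, as a careful person would: the job done as asked, in the order asked, and still so for the second after the job is handed in, with the robot touching nothing.
It also fails if it takes over 64 s, if anything falls off the work surface, if the arm or the gripper's body presses on something with over 40 N, if the wrist force passes 120 N, or if a joint passes its speed limit or range.

## Working session

There is one attempt and no reset: what is moved stays moved. The work goes in short steps, Python scripts to look and compute and a tool call to move; the robot and the scene stay as the last step left them, time stands still between calls to the robot, and variables do not carry over. Pictures are saved under pics/ and viewed, at most 10 in all, crops included, and the job is handed in when it is done.

Besides the shell and the picture viewer there is one more tool, called after "Request:" as name(argument=value, ...) on one line, values as JSON. servo_tool: Moves the arm, as the interface text tells. Shift numbers are shares of 50 mm and turn numbers shares of 0.08 rad, none past 1 either way. Its arguments: {"type":"object","properties":{"rows":{"type":"string"},"grip_force":{"type":"number"}},"required":["rows"]}

```bash
mkdir -p pics
cat > h.py <<'E'
import numpy as np, cv2
from workcell import sensors, snapshot, manip
def snap(n,f):
    s=snapshot(n); cv2.imwrite('pics/'+f,s['pixels'][:,:,::-1]); return s
def ray(s,u,v):
    K,R,t=[np.array(s[k]) for k in('K','R','t')]
    d=R.T@np.linalg.solve(K,[u,v,1]); return -R.T@t,d
def onz(s,u,v,z):
    c,d=ray(s,u,v); return c+d*(z-c[2])/d[2]
def proj(s,X):
    p=np.array(s['K'])@(np.array(s['R'])@np.array(X)+np.array(s['t'])); return p[:2]/p[2]
E
python3 - <<'E'
from h import *
for n in('top','side'):
    s=snap(n,n+'0.png'); print(n,s['K'],s['R'],s['t'])
o=sensors.get_obs(); print(o)
E
```

```text
top [[456.63649507   0.         324.33864844]
 [  0.         456.63649507 233.51999644]
 [  0.           0.           1.        ]] [[ 0.0264514  -0.99962151  0.00756031]
 [-0.98479075 -0.02735662 -0.17157738]
 [ 0.17171927 -0.00290687 -0.98514164]] [-0.02980794  0.50107311  1.08886736]
side [[589.16334763   0.         320.48978076]
 [  0.         589.16334763 236.55082027]
 [  0.           0.           1.        ]] [[-0.911446   -0.41135802 -0.00712571]
 [-0.19752874  0.45272616 -0.86949492]
 [ 0.3608997  -0.79109013 -0.49389048]] [0.45454627 0.1673984  1.38856229]
{'time': 0.1, 'q': array([-1.14189535e+00,  2.64702663e-01,  1.60521945e+00, -1.20381241e-05,
        1.27371502e+00, -3.68848873e-02]), 'dq': array([ 1.81358377e-03, -8.15445915e-04, -2.70298245e-03,  8.93250763e-04,
        3.38078152e-04, -8.24136216e-05]), 'joint_efforts': array([ 7.96000204e-04, -5.16706860e+01, -3.68589163e+01,  2.84287768e-05,
        6.28209280e-03, -2.03627941e-07]), 'tool_pos': array([ 0.30290516, -0.60252455,  0.24707946]), 'orientation': array([-1.00154428e-03,  9.73001882e-01,  2.30794914e-01, -2.04729925e-04]), 'wrist_force': array([-0.2626094 , -0.10210138, -0.38551299]), 'wrist_torque': array([ 0.00478698,  0.03839747, -0.00035982]), 'grip_force': 0.0, 'finger_gap': 0.08525341581627176}
```

View pics/top0.png

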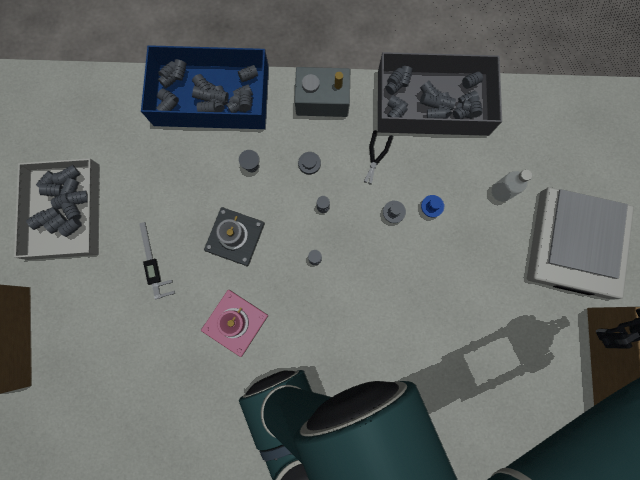

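View pics/side0.png

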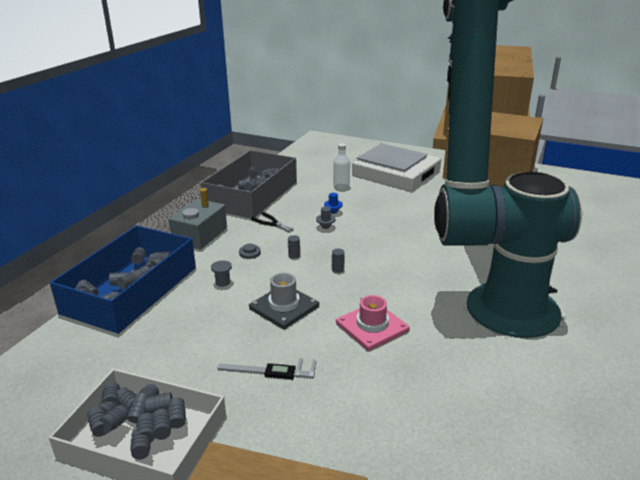

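The top view shows the plug at about (394,212), beside the blue look-alike at (432,206). The gauge is at (233,235), with the pink one at (233,323). In the side view the plug is at (326,218) and the gauge cup at (284,290). Next I'll zoom in.

Run:
```python
from h import *
t=cv2.imread('pics/top0.png'); s=cv2.imread('pics/side0.png')
def c(im,u,v,r=30): return cv2.resize(im[v-r:v+r,u-r:u+r],(300,300),interpolation=cv2.INTER_CUBIC)
cv2.imwrite('pics/z.png',np.vstack([np.hstack([c(t,394,212),c(t,233,235)]),np.hstack([c(s,326,218),c(s,284,292)])]))
T=snapshot('top');S=snapshot('side')
for n,p,z in(('plug',(394,212),.045),('gauge',(231,231),.08)): print(n,onz(T,*p,z))
print(onz(S,326,215,.03),onz(S,284,280,.08))
```

```text
plug [ 0.56083832 -0.18882717  0.045     ]
gauge [0.49523736 0.20769495 0.08      ]
[ 0.57227923 -0.20311176  0.03      ] [0.49133381 0.21871811 0.08      ]
```

View pics/z.png

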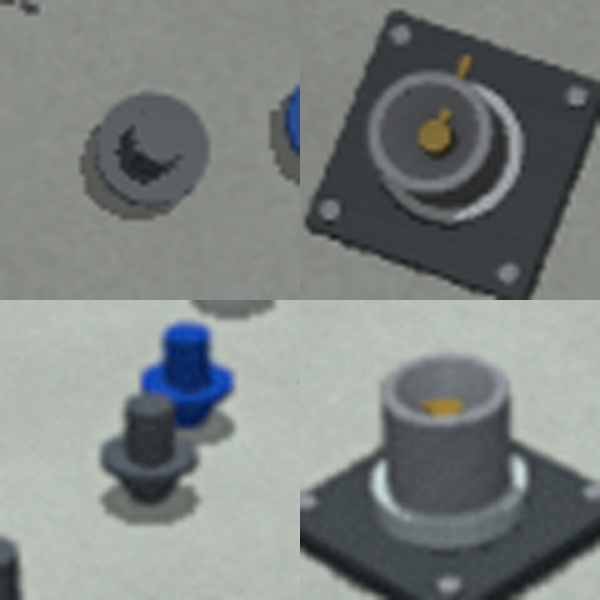

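The zoom shows the plug's flange centred at top (394.0,211.6). In the side view its flange is at (325.5,218) and its stem top at (325.6,208.6). The cup rim is centred at top (228.6,231.0) and side (282.9,279.2).

Run:
```python
from h import *
from scipy.optimize import least_squares
T=snapshot('top');S=snapshot('side')
def tri(a,b):
    r=least_squares(lambda X:np.r_[proj(T,X)-a,proj(S,X)-b],[.5,0,.05]); return r.x,r.fun
print('rim',tri((228.6,231),(282.9,279.2)))
print('flange',onz(T,394.0,211.6,.03),onz(S,325.5,218.2,.028),onz(S,325.6,208.6,.062))
print('rim at z',[onz(T,228.6,231,z)[:2] for z in(.07,.08,.09)])
# plate by dark mask (top)
im=T['pixels'][190:285,190:280].astype(int)
m=((im.max(2)<80)).astype(np.uint8)
c=max(cv2.findContours(m,0,2)[0],key=cv2.contourArea)
h=cv2.minAreaRect(cv2.convexHull(c)); b=cv2.boxPoints(h)+[190,190]; print(h,b)
P=np.array([onz(T,*p,.016)[:2] for p in b]); print(P,P.mean(0),np.linalg.norm(np.diff(P,axis=0),axis=1))
# own screws
scr=[(400.5,34),(577,96),(508,272),(330,209)]
P=np.array([onz(T,203+(x-300+.5)/5-.5,205+(y+.5)/5-.5,.017)[:2] for x,y in scr]);print(P,P.mean(0))
```

```text
rim (array([0.49603464, 0.21409467, 0.07795447]), array([-0.07990969, -0.24879319,  0.24470332,  0.05798305]))
flange [ 0.5652907  -0.19119568  0.03      ] [ 0.56697784 -0.18746404  0.028     ] [ 0.56464691 -0.18315758  0.062     ]
rim at z [array([0.49681847, 0.2155342 ]), array([0.49507763, 0.21343612]), array([0.49333679, 0.21133803])]
((44.01509094238281, 46.152828216552734), (47.609169006347656, 48.4608039855957), 20.924503326416016) [[203.12678909 250.2837677 ]
 [220.43396378 205.01886845]
 [264.90339661 222.02188873]
 [247.59621811 267.28678894]]
[[0.45514231 0.28783566]
 [0.57322926 0.25198071]
 [0.53201143 0.13595041]
 [0.41530603 0.17361101]] [0.49392226 0.21234445] [0.12341032 0.12313383 0.12263144]
[[0.55644945 0.24487563]
 [0.52671485 0.15314013]
 [0.43580557 0.18311229]
 [0.46525112 0.27451676]] [0.49605525 0.2139112 ]
```

Request:
servo_tool(rows="0.84 -0.5 0 0 1;0.84 -0.5 0 0 1;0.84 -0.5 0 0 1;0.84 -0.5 0 0 1;0.84 -0.5 0 0 1;0.84 -0.5 0 0 1;0.84 -0.5 0 0 1;0.84 -0.5 0 0 1;0.84 -0.5 0 0 1;0.84 -0.5 0 0 1;0 0 0 -0.9 1;0 0 0 -0.9 1")

```text
time: 1.8
tool_pos: [0.5665, -0.1901, 0.2482]
orientation: [0.0, 0.953, 0.302, -0.0]
wrist_force: [-0.3, 0.4, -0.4]
finger_gap: 0.0854
grip_force: 0.0
```

Request:
servo_tool(rows="0 0 0 -1 1;0 0 0 -1 1;0 0 0 -1 1;0 0 0 -1 1;0 0 0 -1 1;0 0 0 -1 1;0 0 0 -1 1;0 0 0 -1 1;0 0 0 -1 1;0 0 0 -1 1;0 0 0 -1 1;0 0 0 -1 1")

```text
time: 3.3
tool_pos: [0.5661, -0.1911, 0.2483]
orientation: [-0.0, 0.707, 0.708, -0.0]
wrist_force: [0.1, -0.5, 0.8]
finger_gap: 0.0856
grip_force: 0.0
```

Request:
servo_tool(rows="0 0 0.8 0 1;0 0 0.8 0 1;0 0 0.8 0 1;0 0 0.8 0 1;0 0 0.4 0 1;0 0 0.2 0 1;0 0 0.1 0 1;0 0 0 0 1")

```text
time: 4.3
tool_pos: [0.567, -0.1914, 0.0543]
orientation: [0.001, 0.707, 0.707, 0.0]
wrist_force: [-0.1, -0.2, 0.2]
finger_gap: 0.0856
grip_force: 0.0
```

Run:
```python
from h import *
print(manip.finger_overhang, sensors.get_obs()['tool_pos'])
T=snap('top','t1.png');S=snap('side','s1.png')
t=T['pixels'];s=S['pixels']
def c(im,u,v,r=40): return cv2.resize(im[v-r:v+r,u-r:u+r],(400,400),interpolation=cv2.INTER_CUBIC)
cv2.imwrite('pics/z1.png',np.hstack([c(t,394,212),c(s,326,210)])[:,:,::-1])
```

```text
0.017 [ 0.56695768 -0.19140687  0.05427124]
```

View pics/z1.png

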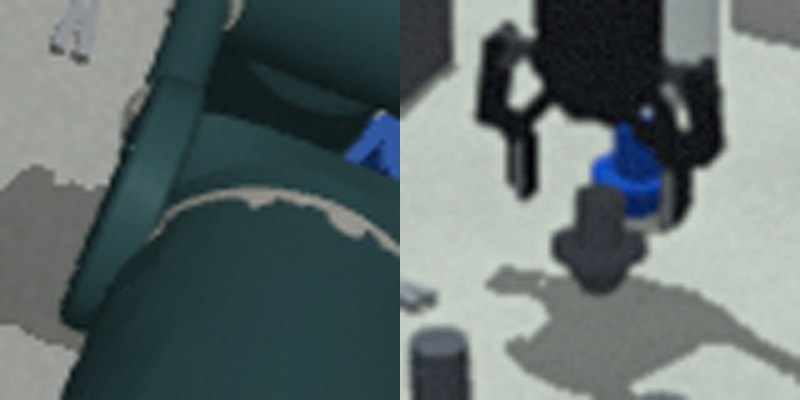

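The side crop shows the fingers straddling the stem evenly, with tips at about (525,195) and (675,225) and the stem at (600,200). I'll close now.

Request:
servo_tool(rows="0 0 0 0 0;0 0 0 0 -0.2;0 0 0 0 -0.4;0 0 0 0 -0.6;0 0 0 0 -1;0 0 0 0 -1;0 0 0 0 -1;0 0 0 0 -1", grip_force=70)

```text
time: 5.4
tool_pos: [0.5665, -0.1912, 0.0537]
orientation: [0.0, 0.707, 0.707, 0.0]
wrist_force: [0.3, -0.4, 5.4]
finger_gap: 0.0281
grip_force: 69.3
```

Request:
servo_tool(rows="0 0 -0.2 0 -1;0 0 -0.5 0 -1;0 0 -0.8 0 -1;0 0 -0.8 0 -1;0 0 -0.5 0 -1;0 0 0 0 -1")

```text
time: 6.15
tool_pos: [0.5674, -0.1916, 0.1957]
orientation: [0.002, 0.707, 0.707, 0.001]
wrist_force: [0.4, -0.1, -0.9]
finger_gap: 0.0278
grip_force: 69.1
```

Request:
servo_tool(rows="0.3 0 0 0 -1;0.6 -0.1 0 0 -1;0.9 -0.16 0 0 -1;0.9 -0.16 0 0 -1;0.9 -0.16 0 0 -1;0.9 -0.16 0 0 -1;0.9 -0.16 0 0 -1;0.9 -0.16 0 0 -1;0.8 -0.16 0 0 -1;0.6 -0.12 0 0 -1;0.4 -0.08 0 0 -1;0 0 0 0 -1")

```text
time: 7.65
tool_pos: [0.4932, 0.2153, 0.1909]
orientation: [-0.001, 0.706, 0.708, -0.002]
wrist_force: [1.3, -0.5, -1.2]
finger_gap: 0.028
grip_force: 69.1
```

Run:
```python
from h import *
o=sensors.get_obs();print(o['tool_pos'],o['orientation'],o['wrist_force'],o['finger_gap'])
T=snap('top','t2.png');S=snap('side','s2.png')
t=T['pixels'];s=S['pixels']
def c(im,u,v,r=40): return cv2.resize(im[v-r:v+r,u-r:u+r],(400,400),interpolation=cv2.INTER_CUBIC)
cv2.imwrite('pics/z2.png',np.hstack([c(t,231,232),c(s,284,255)])[:,:,::-1])
```

```text
[0.49323211 0.21527298 0.19087282] [-0.00107586  0.70643495  0.70777463 -0.00189183] [ 1.25397857 -0.46706619 -1.20413682] 0.028019397848013633
```

View pics/z2.png

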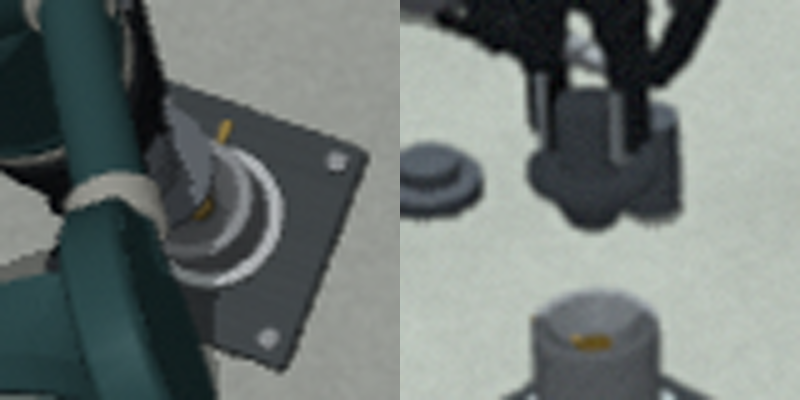

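The side crop shows the plug hanging upright above the cup: flange centred near u=589 and rim near 595, which is about what perspective predicts. I'll come closer and measure relative to the rim.

Request:
servo_tool(rows="0 0 0.3 0 -1;0 0 0.3 0 -1;0 0 0 0 -1;0 0 0 0 -1")

```text
time: 8.25
tool_pos: [0.4956, 0.2137, 0.163]
orientation: [-0.0, 0.708, 0.707, -0.0]
wrist_force: [0.3, -0.2, -1.2]
finger_gap: 0.028
grip_force: 69.1
```

Run:
```python
from h import *
o=sensors.get_obs();print(o['tool_pos'],o['orientation'],o['wrist_force'],o['finger_gap'])
T=snap('top','t3.png');S=snap('side','s3.png')
t=T['pixels'];s=S['pixels']
def c(im,u,v,r=40): return cv2.resize(im[v-r:v+r,u-r:u+r],(400,400),interpolation=cv2.INTER_CUBIC)
a,b=c(t,231,232),c(s,284,265)
# predicted outlines for plug centred on TCP x,y
p=o['tool_pos']; th=np.linspace(0,2*np.pi,100)
def circ(S,im,u,v,x,y,z,r,col):
    for q in th:
        w=((proj(S,[x+r*np.cos(q),y+r*np.sin(q),z])-[u-40,v-40]+.5)*5-.5).astype(int)
        if 0<=w[0]<400 and 0<=w[1]<400: im[w[1],w[0]]=col
for Sx,im,u,v in((T,a,231,232),(S,b,284,265)):
    circ(Sx,im,u,v,p[0],p[1],p[2]-.0538+.024,.029,(255,0,0))
    circ(Sx,im,u,v,p[0],p[1],p[2]-.0538+.030,.029,(255,0,0))
    circ(Sx,im,u,v,.496,.2141,.078,.030,(0,255,0))
cv2.imwrite('pics/z3.png',np.hstack([a,b])[:,:,::-1])
```

```text
[0.49555168 0.21366257 0.16297928] [-1.21140247e-04  7.07655828e-01  7.06557254e-01 -2.48995094e-04] [ 0.27493144 -0.18644342 -1.23365584] 0.028001569947798174
```

View pics/z3.png

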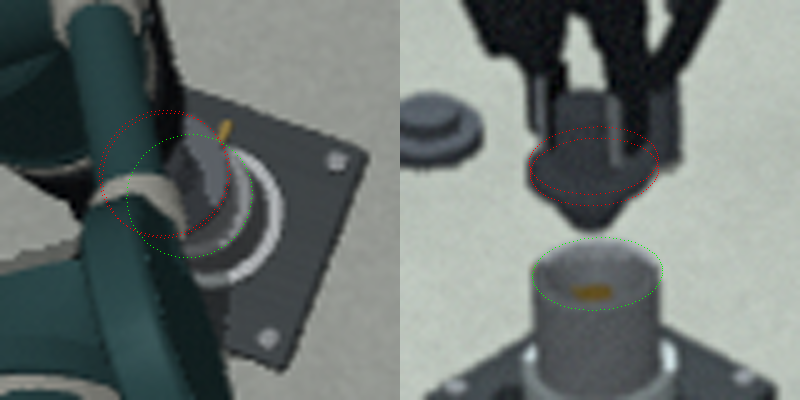

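The predicted flange outline (red) and rim (green) match the picture to within about 1 mm in both views. I'll descend gently, watching the force.

Request:
servo_tool(rows="0 0 0.2 0 -1;0 0 0.2 0 -1;0 0 0.1 0 -1;0 0 0.06 0 -1;0 0 0.04 0 -1;0 0 0 0 -1")

```text
time: 9.1
tool_pos: [0.4956, 0.214, 0.1333]
orientation: [-0.0, 0.707, 0.707, 0.0]
wrist_force: [-0.3, -0.3, -0.3]
finger_gap: 0.028
grip_force: 69.1
```

Request:
servo_tool(rows="0 0 0.02 0 -1;0 0 0.02 0 -1;0 0 0.02 0 -1;0 0 0.02 0 -1;0 0 0.02 0 -1")

```text
time: 9.72
tool_pos: [0.4955, 0.214, 0.1282]
orientation: [0.0, 0.707, 0.707, 0.0]
wrist_force: [-0.6, 0.0, -1.2]
finger_gap: 0.028
grip_force: 69.1
```

Request:
servo_tool(rows="0 0 0.02 0 -1;0 0 0.02 0 -1;0 0 0.02 0 -1;0 0 0.02 0 -1")

```text
time: 10.22
tool_pos: [0.4956, 0.214, 0.1242]
orientation: [0.0, 0.707, 0.707, 0.0]
wrist_force: [0.2, -0.2, -1.8]
finger_gap: 0.0281
grip_force: 69.1
```

Request:
servo_tool(rows="0 0 0.02 0 -1;0 0 0.02 0 -1;0 0 0.02 0 -1")

```text
time: 10.6
tool_pos: [0.4956, 0.2141, 0.1217]
orientation: [0.0, 0.707, 0.707, 0.0]
wrist_force: [-2.5, -0.4, 6.0]
finger_gap: 0.0281
grip_force: 69.4
```

Request:
servo_tool(rows="0 0 0.02 0 -1;0 0 0.02 0 -1")

```text
time: 10.85
tool_pos: [0.4956, 0.214, 0.1193]
orientation: [0.0, 0.707, 0.707, 0.0]
wrist_force: [-2.0, -0.6, 4.4]
finger_gap: 0.0278
grip_force: 69.4
```

Request:
servo_tool(rows="0 0 0.02 0 -1;0 0 0.02 0 -1")

```text
time: 11.1
tool_pos: [0.4956, 0.214, 0.1172]
orientation: [0.0, 0.707, 0.707, 0.0]
wrist_force: [-2.5, -0.6, 4.7]
finger_gap: 0.0277
grip_force: 69.4
```

Request:
servo_tool(rows="0 0 0.02 0 -1;0 0 0.01 0 -1")

```text
time: 11.35
tool_pos: [0.4956, 0.214, 0.1157]
orientation: [0.0, 0.707, 0.707, 0.0]
wrist_force: [-2.1, 0.4, 4.9]
finger_gap: 0.0283
grip_force: 69.4
```

Request:
servo_tool(rows="0 0 0.01 0 -1;0 0 0.01 0 -1")

```text
time: 11.6
tool_pos: [0.4956, 0.214, 0.1148]
orientation: [0.0, 0.707, 0.707, 0.0]
wrist_force: [-1.3, 0.3, 5.3]
finger_gap: 0.0278
grip_force: 69.4
```

Request:
servo_tool(rows="0 0 0.01 0 -1;0 0 0.01 0 -1")

```text
time: 11.85
tool_pos: [0.4956, 0.214, 0.1138]
orientation: [0.0, 0.707, 0.707, 0.0]
wrist_force: [-1.2, -0.2, 4.4]
finger_gap: 0.028
grip_force: 69.4
```

Request:
servo_tool(rows="0 0 0.01 0 -1;0 0 0.01 0 -1")

```text
time: 12.1
tool_pos: [0.4956, 0.214, 0.1135]
orientation: [-0.0, 0.707, 0.707, -0.0]
wrist_force: [-3.3, -1.2, 11.5]
finger_gap: 0.0285
grip_force: 70.0
```

Request:
servo_tool(rows="0 0 0.01 0 -1")

```text
time: 12.22
tool_pos: [0.4956, 0.214, 0.1135]
orientation: [0.0, 0.707, 0.707, -0.0]
wrist_force: [-5.1, -2.2, 14.5]
finger_gap: 0.0284
grip_force: 70.3
```

Request:
servo_tool(rows="0 0 0.01 0 -1")

```text
time: 12.35
tool_pos: [0.4957, 0.214, 0.1134]
orientation: [0.0, 0.707, 0.707, -0.0]
wrist_force: [-6.0, -1.8, 17.1]
finger_gap: 0.0279
grip_force: 70.7
```

The cone bears on one side and is being pushed toward -x, slightly -y. I'll ease the plug that way.

Request:
servo_tool(rows="-0.003 -0.008 0 0 -1;0 0 0 0 -1")

```text
time: 12.6
tool_pos: [0.4956, 0.214, 0.1134]
orientation: [0.0, 0.707, 0.707, 0.0]
wrist_force: [-4.5, -0.5, 13.4]
finger_gap: 0.0278
grip_force: 70.6
```

Request:
servo_tool(rows="-0.003 -0.008 0 0 -1;0 0 0 0 -1")

```text
time: 12.85
tool_pos: [0.4955, 0.2139, 0.1135]
orientation: [0.0, 0.707, 0.707, 0.001]
wrist_force: [-3.3, -0.9, 12.5]
finger_gap: 0.0282
grip_force: 70.6
```

Request:
servo_tool(rows="-0.002 -0.012 0 0 -1;0 0 0 0 -1")

```text
time: 13.1
tool_pos: [0.4954, 0.2139, 0.1134]
orientation: [0.001, 0.707, 0.707, 0.001]
wrist_force: [-1.7, -0.6, 11.6]
finger_gap: 0.0282
grip_force: 70.6
```

Request:
servo_tool(rows="-0.002 -0.012 0.005 0 -1;0 0 0 0 -1")

```text
time: 13.35
tool_pos: [0.4954, 0.2139, 0.1134]
orientation: [0.001, 0.707, 0.707, 0.002]
wrist_force: [-0.5, -0.9, 10.8]
finger_gap: 0.0279
grip_force: 70.6
```

Run:
```python
from h import *
o=sensors.get_obs();print(o['tool_pos'],o['orientation'],o['wrist_force'],o['wrist_torque'])
S=snap('side','s4.png');T=snap('top','t4.png')
c=lambda s,u,v,r=40:cv2.resize(s[v-r:v+r,u-r:u+r],(400,400),interpolation=cv2.INTER_CUBIC)
cv2.imwrite('pics/z4.png',np.hstack([c(T['pixels'],231,232),c(S['pixels'],284,265)])[:,:,::-1])
```

```text
[0.49535552 0.21390448 0.11340173] [0.00102703 0.70745144 0.70675899 0.00176746] [-0.5004541  -0.94320708 10.75281718] [-0.1643387   0.17491327 -0.02787932]
```

View pics/z4.png

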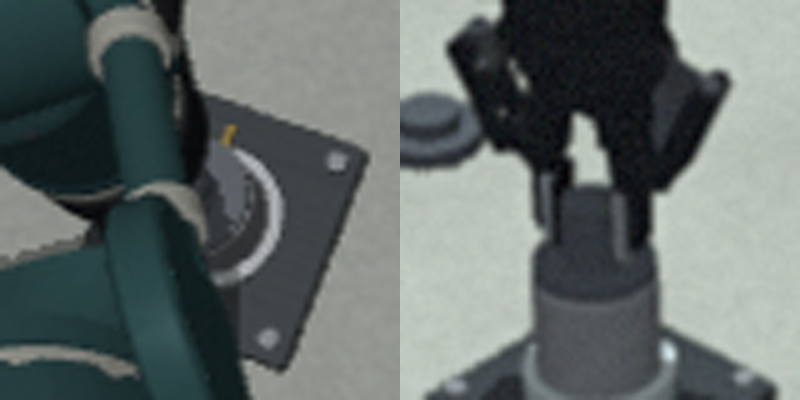

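The side crop shows the flange on the cup, with its front lower edge at about v=303 against the rim's front edge at about 310 earlier. I'll check the gap numerically.

Run:
```python
from h import *
for f in('s0','s3','s4'):
    p={'s0':'side0'}.get(f,f)
    g=cv2.cvtColor(cv2.imread(f'pics/{p}.png'),6).astype(float)
    print(f,g[276:296,278:289].mean(1).round(0).astype(int))
S=snapshot('side')
from math import *
d=np.array([-.415,.91,0])  # toward camera (horizontal)
for rim in(.076,.078,.080,.082,.084):
    c=np.array([.4953,.2139,0])
    print(rim,[ (proj(S,c+[0,0,rim+dz]+d*r)[1]).round(1) for dz,r in((0,.030),(.002,.029),(.0035,.029),(.008,.029))])
```

```text
s0 [116 114 114 111 111 112 120 119 126 143 128  93  80  81  81  81  81  82
  83  82]
s3 [112 100  96  96  95  93  86  82  84  91  94  86  84  84  84  85  84  85
  84  84]
s4 [57 54 53 55 58 58 57 54 55 75 92 88 85 84 85 85 85 85 85 86]
0.076 [np.float64(287.4), np.float64(286.4), np.float64(285.9), np.float64(284.2)]
0.078 [np.float64(286.7), np.float64(285.7), np.float64(285.1), np.float64(283.5)]
0.08 [np.float64(285.9), np.float64(284.9), np.float64(284.4), np.float64(282.7)]
0.082 [np.float64(285.2), np.float64(284.2), np.float64(283.7), np.float64(282.0)]
0.084 [np.float64(284.5), np.float64(283.5), np.float64(282.9), np.float64(281.3)]
```

The gap agrees with seated to about 1 mm, and the lateral force has gone to nearly zero while z stays solid. I'll lean in gradually.

Request:
servo_tool(rows="0 0 0.01 0 -1;0 0 0.01 0 -1")

```text
time: 13.75
tool_pos: [0.4954, 0.2139, 0.1133]
orientation: [0.001, 0.707, 0.707, 0.002]
wrist_force: [-3.9, -2.4, 18.3]
finger_gap: 0.0279
grip_force: 70.9
```

Request:
servo_tool(rows="0 0 0.008 0 -1;0 0 0 0 -1")

```text
time: 14.0
tool_pos: [0.4955, 0.2139, 0.1133]
orientation: [0.001, 0.707, 0.707, 0.002]
wrist_force: [-5.0, -2.7, 18.2]
finger_gap: 0.0279
grip_force: 71.2
```

Lateral force rises with load, so I'll test the centring: lift a little, see where the hand sits unloaded, then re-probe with a small offset.

Request:
servo_tool(rows="0 0 -0.05 0 -1;0 0 -0.05 0 -1;0 0 0 0 -1;0 0 0 0 -1")

```text
time: 14.5
tool_pos: [0.4942, 0.2136, 0.1151]
orientation: [0.0, 0.707, 0.707, 0.001]
wrist_force: [3.6, 0.7, 1.0]
finger_gap: 0.0283
grip_force: 69.3
```

Run:
```python
from h import *
o=sensors.get_obs();print(o['tool_pos'],o['orientation'],o['wrist_force'],o['wrist_torque'])
```

```text
[0.49418846 0.21359529 0.11514421] [3.61942130e-04 7.07446317e-01 7.06766780e-01 5.44728212e-04] [3.58287497 0.71957634 0.96047901] [ 0.05672039 -0.80065811  0.02906891]
```

Request:
servo_tool(rows="0 0.03 0 0 -1;0 0.03 0 0 -1;0 0 0 0 -1;0 0 0 0 -1")

```text
time: 15.0
tool_pos: [0.4956, 0.2132, 0.1144]
orientation: [-0.0, 0.707, 0.707, -0.001]
wrist_force: [-0.0, 0.4, -1.3]
finger_gap: 0.0281
grip_force: 69.3
```

Request:
servo_tool(rows="0 -0.025 0 0 -1;0.03 0 0 0 -1;0 0 0 0 -1;0 0 0 0 -1")

```text
time: 15.5
tool_pos: [0.4952, 0.2149, 0.1151]
orientation: [-0.0, 0.707, 0.707, -0.0]
wrist_force: [0.2, -1.0, -0.2]
finger_gap: 0.0279
grip_force: 69.3
```

Request:
servo_tool(rows="-0.03 0 0 0 -1;-0.03 0 0 0 -1;0 0 0 0 -1;0 0 0 0 -1")

```text
time: 16.0
tool_pos: [0.4954, 0.2124, 0.1153]
orientation: [-0.0, 0.708, 0.707, 0.0]
wrist_force: [-0.8, 2.8, -0.7]
finger_gap: 0.028
grip_force: 69.3
```

Bracketing gives the cup centre at about (0.4955, 0.2137), with home near z 0.113. I'll centre and press again.

Request:
servo_tool(rows="0.026 0 0 0 -1;0 0 0 0 -1;0 0 0 0 -1")

```text
time: 16.38
tool_pos: [0.4952, 0.213, 0.115]
orientation: [0.0, 0.707, 0.707, -0.0]
wrist_force: [-0.8, 0.2, -0.7]
finger_gap: 0.0279
grip_force: 69.3
```

Request:
servo_tool(rows="0 0 0.02 0 -1;0 0 0.02 0 -1;0 0 0 0 -1")

```text
time: 16.75
tool_pos: [0.4955, 0.2136, 0.1135]
orientation: [-0.0, 0.707, 0.707, 0.0]
wrist_force: [0.1, 1.3, 2.6]
finger_gap: 0.0282
grip_force: 69.3
```

Request:
servo_tool(rows="0.008 0 0.015 0 -1;0 0 0.015 0 -1;0 0 0 0 -1")

```text
time: 17.12
tool_pos: [0.4955, 0.2139, 0.1133]
orientation: [0.0, 0.707, 0.707, 0.0]
wrist_force: [-3.3, 0.4, 10.3]
finger_gap: 0.0278
grip_force: 70.6
```

Request:
servo_tool(rows="0 0 0.015 0 -1;0 0 0 0 -1")

```text
time: 17.38
tool_pos: [0.4956, 0.2139, 0.1133]
orientation: [0.0, 0.707, 0.707, 0.0]
wrist_force: [-5.2, -1.8, 15.3]
finger_gap: 0.0281
grip_force: 70.9
```

Request:
servo_tool(rows="-0.004 -0.01 0.015 0 -1;0 0 0 0 -1")

```text
time: 17.62
tool_pos: [0.4955, 0.2139, 0.1133]
orientation: [0.0, 0.707, 0.707, 0.001]
wrist_force: [-5.8, -0.7, 17.9]
finger_gap: 0.0276
grip_force: 71.2
```

Request:
servo_tool(rows="0 0 0.005 0 -1;0 0 0 0 -1")

```text
time: 17.88
tool_pos: [0.4955, 0.2139, 0.1132]
orientation: [0.0, 0.707, 0.707, 0.001]
wrist_force: [-7.3, -1.2, 19.5]
finger_gap: 0.0281
grip_force: 71.3
```

Request:
servo_tool(rows="0 -0.015 0.006 0 -1;0 -0.01 0.004 0 -1;0 0 0 0 -1")

```text
time: 18.25
tool_pos: [0.4954, 0.214, 0.1132]
orientation: [0.001, 0.707, 0.707, 0.002]
wrist_force: [-4.7, -2.1, 18.8]
finger_gap: 0.0283
grip_force: 71.3
```

Request:
servo_tool(rows="0 0 0.004 0 -1;0 0 0 0 -1;0 0 0 0 -1;0 0 0 0 -1;0 0 0 0 -1;0 0 0 0 -1;0 0 0 0 -1")

```text
time: 19.12
tool_pos: [0.4955, 0.214, 0.1132]
orientation: [0.001, 0.707, 0.707, 0.002]
wrist_force: [-5.4, -1.1, 20.9]
finger_gap: 0.0287
grip_force: 71.5
```

Held about 20 N with z solid. Now I'll unload, release and retreat.

Request:
servo_tool(rows="0 0.01 -0.03 0 -1;0 0.01 -0.025 0 -1;0 0 0 0 -1")

```text
time: 19.5
tool_pos: [0.4954, 0.2138, 0.1133]
orientation: [0.0, 0.707, 0.707, 0.001]
wrist_force: [-2.0, -0.8, 8.2]
finger_gap: 0.0281
grip_force: 70.0
```

Request:
servo_tool(rows="0 0 0 0 -0.2;0 0 0 0 0;0 0 0 0 0.4;0 0 0 0 1;0 0 0 0 1;0 0 0 0 1;0 0 0 0 1")

```text
time: 20.38
tool_pos: [0.4946, 0.2135, 0.112]
orientation: [0.0, 0.707, 0.707, 0.0]
wrist_force: [0.9, -0.3, 0.3]
finger_gap: 0.0853
grip_force: 0.0
```

Retreat straight up and back toward -y, so the view is clear.

Request:
servo_tool(rows="0 0 -0.3 0 1;0 0 -0.8 0 1;0 0 -0.8 0 1;0 0 -0.8 0 1;-0.5 0 -0.2 0 1;-0.9 0 0 0 1;-0.9 0 0 0 1;-0.9 0 0 0 1;-0.9 0 0 0 1;-0.9 0 0 0 1;-0.5 0 0 0 1;0 0 0 0 1")

```text
time: 21.88
tool_pos: [0.4944, -0.063, 0.2581]
orientation: [0.001, 0.709, 0.706, 0.0]
wrist_force: [-0.5, -0.1, -0.7]
finger_gap: 0.0853
grip_force: 0.0
```

Run:
```python
from h import *
S=snap('side','s5.png');T=snap('top','t5.png')
c=lambda s,u,v,r=40:cv2.resize(s[v-r:v+r,u-r:u+r],(400,400),interpolation=cv2.INTER_CUBIC)
cv2.imwrite('pics/z5.png',np.hstack([c(T['pixels'],231,232),c(S['pixels'],284,265)])[:,:,::-1])
g=cv2.cvtColor(S['pixels'],7).astype(float);print(g[276:296,278:289].mean(1).round(0).astype(int))
for z in(.1133-.0538,): print(proj(S,[.4955,.2139,z+.03]),proj(T,[.4955,.2139,z+.03]),proj(T,[.4955,.2139,z+.062]))
```

```text
[50 51 53 56 69 93 93 71 57 75 94 87 83 84 83 83 84 84 84 84]
[283.19743678 275.0784282 ] [227.62038978 230.11216361] [224.83145807 227.63068257]
```

View pics/z5.png

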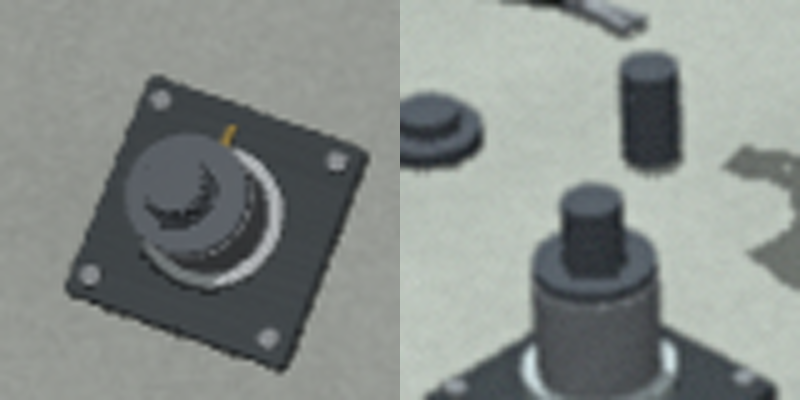

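The plug stands upright in the gauge's cup. Its flange is level, centred on the rim in both views (side u about 595, top about (187,192) in the crops), and hasn't moved since release. Handing in.

```bash
python3 -c "
from workcell import manip
print(manip.finish_job())"
```

```text
the job is handed in; nothing more can be done
None
```

The plug is seated in the grey gauge's cup, upright and centred as far as force and pictures show; I leaned on it with about 20 N for about 1 s, let go, and handed in about 22 s into the 64 s limit, though on the first descent I pressed to 18 N, then lifted it about 2 mm to re-centre before that lean.

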